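# Lock the frame clamp and hold the square in the corner

## Robot

A 6-joint arm with a two-finger parallel gripper is mounted at the origin on the work surface. World frame = base frame: x ahead of the robot, y to its left, z up, the work surface at z = 0. Lengths are in mm, angles in rad, forces in N, time in s.
With the tool pointing down it reaches from about 275 to 850 mm from the base axis. Payload 19 kg.
Tool frame: the origin (TCP) lies at the centre of the arm's flange, where the gripper is bolted on; the fingertips stand 173 mm ahead of it and the grasp point (between the pads) lies 155 mm ahead of it (tips_ahead is the distance from the TCP to the fingertips, in mm); y points along the fingers, x is the direction in which the jaws open and shut, and the axes are right-handed (so a half turn about y gives the same grasp; the last joint's range is limited). The gripper opens to 85 mm and grips with 20 to 120 N. Pads are 22 mm wide; open, the fingers measure 114 mm over their backs; the gripper's body (76 mm by 85 mm) begins 54 mm behind the grasp point. The pads swing forward as they close: fully open they stand 13 mm farther back than shut.
Start: joints at [-1.333, 0.15, 1.437, -0, 1.554, -0.134], TCP at [208.87, -535.709, 404.667] pointing down, gripper open.
Joint ranges: [-2.8, 2.8], [-0.68, 2.1], [0.12, 2.68], [-1.39, 4.53], [0.16, 2.79], [-2.81, 2.81]. Speed limits (rad/s): [1.89, 1.89, 2.22, 3.01, 3.01, 3.01].

## Interface

Orientations are given as a unit quaternion [x, y, z, w].
In Python, from station import * gives the robot as it stands. The module is installed in compiled form; this text tells all that it offers.
- The arm moves only by the shell command python3 -m pendant 'ROWS' [OPENING] [FORCE]. ROWS is text: rows parted by semicolons, each of 6 numbers parted by spaces: the shift along the tool's x, y, z each as a share of 0.025 m, from -1 to 1, then the turn, a rotation vector about the tool's x, y, z each as a share of 4 degrees, from -1 to 1. In form: x y z ax ay az; .... A call has 1 to 12 rows; each row shifts and turns the commanded pose from where the row before left it, along the tool's axes as they then stand; what a row does not reach is not made up. A row lasts 1/8 s, in which the tool goes at most 62.5 mm and 10.7 degrees, less where a joint would pass 70% of its speed; a pose out of reach is approached as far as the arm can. A call with a number of a shift or a turn outside -1 to 1 is refused whole. A call with a gripper value outside its range is refused whole. OPENING is the opening, from 0 (shut) to 1 (fully open), set as the call begins (- or left out, the last holds). The fingers move at their own pace and stop on an object; FORCE is the grip in N (left out, the last holds). Time passes only in rows, so rows that do not move let the fingers close. It gives the time, the measured TCP pose, the force and the opening at its end, in the units of the state.
- observe(): the state, without advancing time (a new reading comes with each control period).
- read_camera(name): name is "scene" or "top" or "wrist"; returns the picture (480x640x3 uint8, blue, green, red); there is no depth.
- get_calibration(name): a dict with "intrinsics" (3x3 intrinsics, pixels), "dist_coeffs" ([k1, k2, p1, p2, k3] as OpenCV has them; the pictures are not rectified), "xyz" and "rotation" of the camera in the world; the wrist camera has in their place "mount" (4x4, takes a point from camera to tool coordinates, whose origin is the TCP and whose axes are the tool frame's). Camera axes: x right, y up, looking along -z (the intrinsics and any distortion apply to the point x, -y, -z); pixel columns grow to the right and rows downward; lengths in mm; the calibration is good to about 2 mm. A picture is of the moment at which its call begins: read the wrist's pose just before it. get_calibration takes no time and is no camera call.
- hand_in(): hands the job in, once; it reports no verdict.
Trained networks look in the newest picture that a camera, given by its name, has taken for a name from the list of things; names that differ only in an ending like _2 or _b are one class to them, and where a whole thing is asked for, a point or a joint stands for the part that bears it (a point fixed in the world has none). Each returns a list of dicts, best first, with "score" (0 to 1); they miss things now and then, are a little off and sometimes report something else, mostly with a low value. They report only what shows in the picture. A call takes as long as a camera call. They do not tell look-alikes from the thing itself.
- trace(query, camera): "pixels" (480x640 bool, what is visible of it).
- mark_of(query, camera): "at" ([x, y, z] in mm, in world coordinates, good to about 4 mm: a listed point, or the origin of a listed thing).
The state is a dict: "time_s": time; "q": joint angles; "qvel": joint speeds; "joint_torque": joint torques, N m; "tcp_pos": TCP position; "eef_rot": TCP orientation; "force": force on the tool from outside, world axes, zero at the start; "ft_torque": the same for the moment, N m; "width": finger opening in mm.
Only numpy, scipy, OpenCV 4.12 (cv2) and the standard library are available. Lean on these libraries where they do the work, as an engineer would, in place of code of your own. Each camera call takes 0.05 s, during which the arm holds its last target.

## Task

Turn the lock collar of the frame clamp counterclockwise by its black pin, as far as it goes, so that its arm points along the green mark. Then pick up the steel square and press it, level and low between the two wooden rails, into the inner corner of the frame until both its outer edges lie flush against the rails, and finish while still gripping it and pushing it against both rails. Leave the brush, the pot and the brass weight where they are.

Things in the scene. Friction and masses are not known exactly. Their poses are not given: they have to be found in the camera images.
- jig: Fixed plywood base board, 12 mm thick, on the white table, carrying two wooden frame rails that meet at a right angle, and the clamp. Origin: below the frame's inner corner, at table height (z = 0). x: level, along the corner's bisector, INTO the corner (the open side lies towards -x); +y is left. The board spans x -135 to 65, y -135 to 175 mm.
- rail_left: Fixed rail of the frame, brown wood, 32 mm wide, 26 mm high, standing on the board (top 38 mm above the table). Its inner face starts at the inner corner and runs 150 mm along the direction (-1, +1) of the jig's x, y (45 degrees between -x and +y). The origin is at the inner corner on the board, axes as the jig.
- rail_right: The other fixed rail, same section; its inner face starts at the inner corner and runs 150 mm along the direction (-1, -1) of the jig's x, y. Origin and axes as rail_left.
- corner (a point): Inner corner of the frame, on the top of the base board (12 mm above the table); axes as the jig.
- collar (a joint): Angle of the lock collar about its upright post (rad), growing counterclockwise seen from above. 0: arm along the red mark. 1.3: hard stop, arm along the green mark, locked. It stays where it is left; turning takes about 2 N at the pin.
- collar_axis (a point): On the upright axis of the lock collar, on the board's top, outside the left rail. The collar is a round ribbed aluminium ring, 48 mm across, its top 46 mm above the table, with a small cap to 50 mm.
- collar_pin (a point): Grip point on the round black upright pin of the collar's arm: on the pin's axis, 55 mm from the collar's axis, 68 mm above the table. The pin is 14 mm thick and stands from the arm's top (43 mm above the table) to 82 mm. In the jig's frame the arm points at 60 degrees (from +x towards +y) at joint 0 and turns counterclockwise.
- square: Loose steel square, 0.2 to 0.4 kg, flat on the table: L of two legs 110 mm long outside, 22 wide, 14 thick, with a brace carrying a wooden handle. Origin: outer corner of the L, underside. x: bisector, pointing out through that corner; legs run along (-1, 1) and (-1, -1) of x, y. Home: origin and x as point corner, or up to 12 mm higher, its 14 mm edges wholly on the rails.
- square_handle (a point): Point to grip on the wooden handle: 52 mm behind the square's origin along its x axis, 47 mm above its underside. The handle is an upright block 18 mm thick along the square's x axis, 60 mm long along its y axis, from 14 to 60 mm above the square's underside; pinch it across the 18 mm.
- brush: Bystander: wide flat paste brush lying on the table, 120 mm wide, about 160 mm long, 19 mm high. Origin under the middle of its wooden stock. Not to be moved.
- pot: Bystander: open steel pot with two black handles, 84 mm across without them, 60 mm high; origin under its centre. Not to be moved.
- weight: Bystander: brass paperweight with a knob, 56 mm across, 58 mm high; origin under its centre. Not to be moved.
There are look-alikes about, which are no part of the job. Leave any pink or red look-alike of the square alone.

How it is judged:
By the outcome, as a careful person would: the job done as asked, in the order asked, and still so for the second after the job is handed in, while the arm keeps its last pose, push and grip.
It also fails if it takes over 64 s, if anything falls off the work surface, if the arm or the gripper's body presses on something with over 40 N, if the wrist force passes 120 N, or if a joint passes its speed limit or range.

## Working session

There is one attempt and no reset: what is moved stays moved. The work goes in short steps, Python scripts to look and compute and a shell command to move; the robot and the scene stay as the last step left them, time stands still between calls to the robot, and variables do not carry over. Pictures are saved under pics/ and viewed, and the job is handed in when it is done.

```bash
mkdir -p pics; ls; python3 - <<'E'
from station import *
import cv2,numpy as np
o=observe();print(o)
for n in("scene","top"):
    im=read_camera(n);cv2.imwrite(f"pics/{n}0.png",im)
    c=get_calibration(n);print(n,c)
print(get_calibration("wrist"))
E
```

```text
pics
{'time_s': 0.0, 'q': array([-1.33298940e+00,  1.50961606e-01,  1.43798864e+00,  2.67956084e-06,
        1.55377911e+00, -1.34014989e-01]), 'qvel': array([-2.92710684e-05,  6.96662496e-04,  4.89489336e-04, -1.23488632e-03,
        1.92270202e-04,  1.17343956e-03]), 'joint_torque': array([-2.62480127e-03, -7.13046670e+01, -5.70880866e+01, -6.93577931e-05,
        8.66754272e-03, -2.59249049e-05]), 'tcp_pos': array([ 208.87183417, -535.68856569,  404.11033525]), 'eef_rot': array([-0.58353521,  0.39926105, -0.39866525,  0.58407472]), 'force': array([ 0.20295334, -0.09614053, -0.2594438 ]), 'ft_torque': array([-0.00637368,  0.00191647, -0.02041457]), 'width': 85.25042205951691}
scene {'intrinsics': array([[482.13535484,   0.        , 319.15797493],
       [  0.        , 482.13535484, 243.5733559 ],
       [  0.        ,   0.        ,   1.        ]]), 'dist_coeffs': array([-0.08398505,  0.        ,  0.        ,  0.        ,  0.        ]), 'xyz': array([1040.06729595,  202.00185605, 1035.12156741]), 'rotation': array([0.14445092, 0.20768602, 0.80401572, 0.53810703])}
top {'intrinsics':
[... 283 characters left out ...]
3836, 1611.38463263]), 'rotation': array([-0.04222362,  0.03040438,  0.71652573, -0.69561743])}
{'intrinsics': array([[356.46175046,   0.        , 321.29316171],
       [  0.        , 356.46175046, 232.7530373 ],
       [  0.        ,   0.        ,   1.        ]]), 'dist_coeffs': array([0.02498438, 0.        , 0.        , 0.        , 0.        ]), 'mount': array([[ 9.99999833e-01,  5.39246687e-04, -2.08658446e-04,
         2.08549206e-01],
       [-3.48942402e-04,  2.75075193e-01, -9.61422652e-01,
         3.08073199e+01],
       [-4.61047218e-04,  9.61422564e-01,  2.75075336e-01,
         7.01179858e+01],
       [ 0.00000000e+00,  0.00000000e+00,  0.00000000e+00,
         1.00000000e+00]])}
```

View images.

View pics/scene0.png

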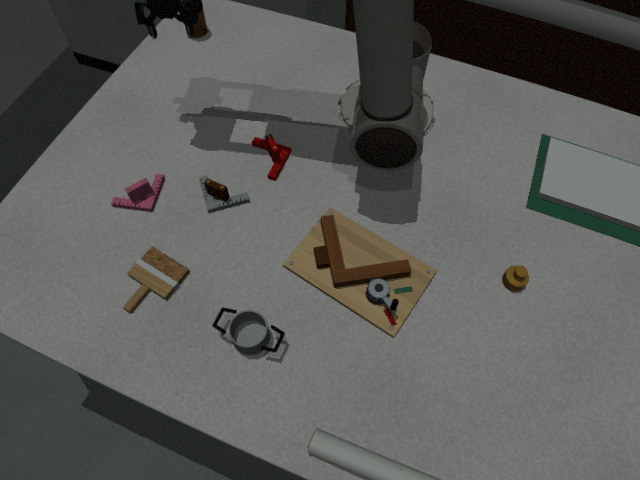

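View pics/top0.png

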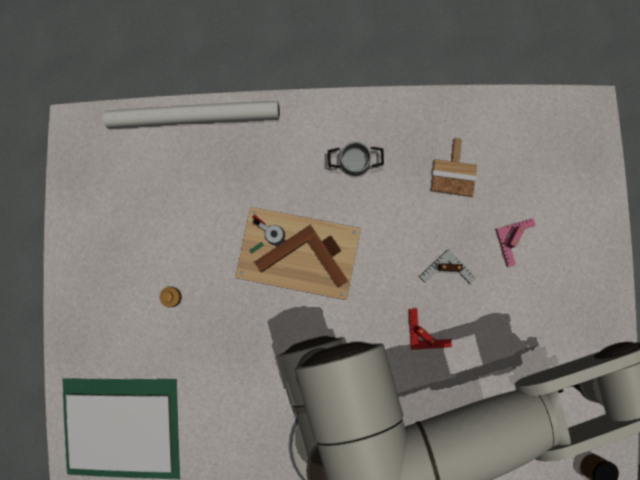

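```bash
cat > h.py <<'E'
import numpy as np, cv2
from scipy.spatial.transform import Rotation as R
from station import *
def cam(n,obs=None):
    c=get_calibration(n)
    if n=="wrist":
        M=np.array(c["mount"]);Rt=R.from_quat(obs["eef_rot"]).as_matrix()
        Rc=Rt@M[:3,:3];p=Rt@M[:3,3]+obs["tcp_pos"]
    else:
        Rc=R.from_quat(c["rotation"]).as_matrix();p=np.array(c["xyz"])
    return np.array(c["intrinsics"]),np.array(c["dist_coeffs"]),Rc,p
def proj(P,C):
    K,D,Rc,p=C
    q=(np.atleast_2d(P)-p)@Rc*[1,-1,-1]
    return cv2.projectPoints(q.reshape(-1,1,3),np.zeros(3),np.zeros(3),K,D)[0].reshape(-1,2)
def back(px,z,C):
    K,D,Rc,p=C
    u=cv2.undistortPoints(np.array(px,float).reshape(-1,1,2),K,D).reshape(-1,2)
    d=np.c_[u[:,0],-u[:,1],-np.ones(len(u))]@Rc.T
    z=np.broadcast_to(z,len(u))
    return p+d*((z-p[2])/d[:,2])[:,None]
E
python3 - <<'E'
from h import *
np.set_printoptions(precision=1,suppress=True)
print(R.from_quat(observe()["eef_rot"]).as_matrix())
for n in("top","scene"):
    im=read_camera(n)
    for q in("corner","collar_axis","collar_pin","square","square_handle","jig"):
        print(n,q,[(round(d["score"],2),np.array(d["at"])) for d in mark_of(q,n)])
T=cam("top");S=cam("scene")
im=read_camera("top");cv2.imwrite("pics/t_jig.png",cv2.resize(im[200:310,225:370],None,fx=5,fy=5,interpolation=2))
cv2.imwrite("pics/t_sq.png",cv2.resize(im[205:360,395:545],None,fx=5,fy=3.8,interpolation=2))
im=read_camera("scene");cv2.imwrite("pics/s_jig.png",cv2.resize(im[200:340,280:440],None,fx=5,fy=4.2857,interpolation=2)[:, :])
print(observe()["time_s"])
E
```

```text
[[ 0.4 -0.   0.9]
 [-0.9  0.   0.4]
 [-0.  -1.   0. ]]
top corner [(0.6, array([558.9,  77.4,  10.9]))]
top collar_axis [(0.88, array([573.2, 163.9,  14.2]))]
top collar_pin [(0.77, array([606.6, 212.1,  68.2]))]
top square [(0.83, array([ 522.1, -303.6,    0.3])), (0.63, array([ 258.5, -194. ,   -0. ])), (0.62, array([ 575.3, -444.6,    0.7]))]
top square_handle [(0.89, array([ 297. , -231.8,   50.6])), (0.88, array([ 469.1, -299.6,   48.1])), (0.62, array([ 553.2, -485.6,   49.2]))]
top jig [(0.78, array([556.7,  72.7,  -1.3]))]
scene corner [(0.67, array([559.9,  73.4,  14.8])), (0.67, array([554.4,  75.9,  12.8]))]
scene collar_axis [(0.66, array([575.5, 169.6,  13. ]))]
scene collar_pin [(0.9, array([609. , 205.6,  70.1])), (0.69, array([556.5,  78.6,  11.2]))]
scene square [(0.89, array([ 257.8, -190.4,    0.4])), (0.83, array([ 577.4, -439.1,   -2.3])), (0.81, array([ 528.6, -306.4,   -0.7]))]
scene square_handle [(0.8, array([ 473.9, -307.1,   49.3])), (0.8, array([ 550.3, -490.4,   47.3])), (0.62, array([ 296.5, -230.7,   48. ]))]
scene jig [(0.86, array([554.3,  78.1,  -4. ])), (0.19, array([561.4,  73.3,  18.4]))]
0.9
```

View pics/t_jig.png

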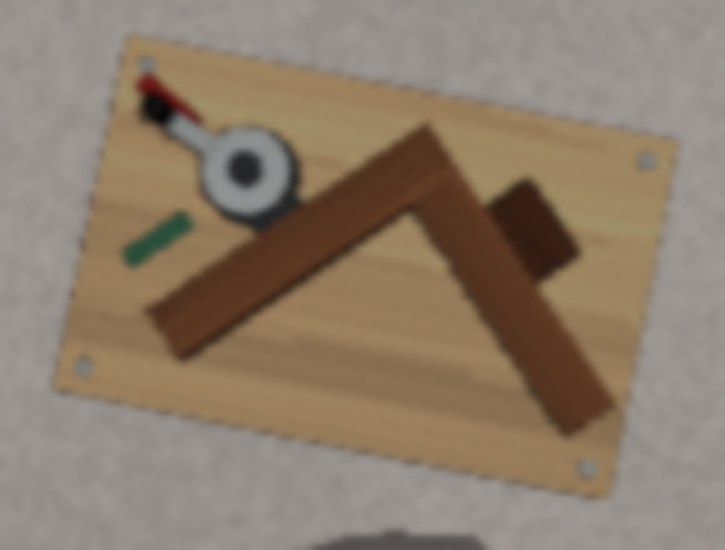

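View pics/t_sq.png

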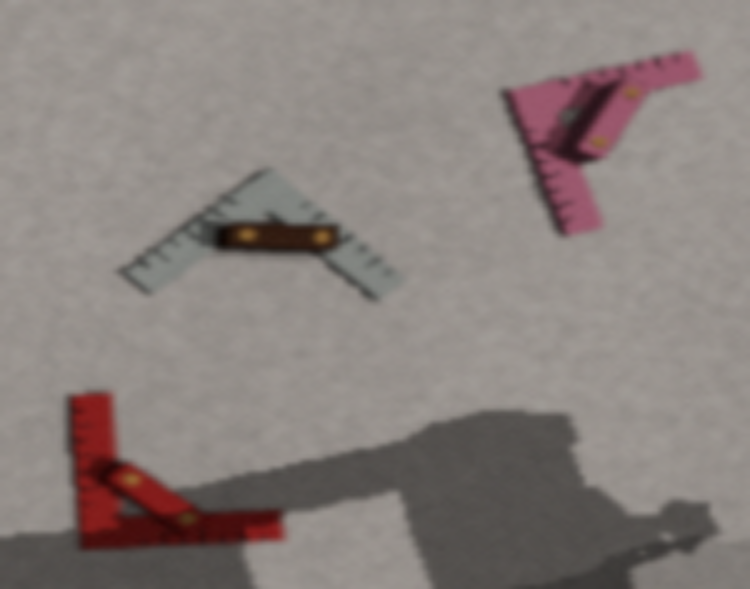

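View pics/s_jig.png

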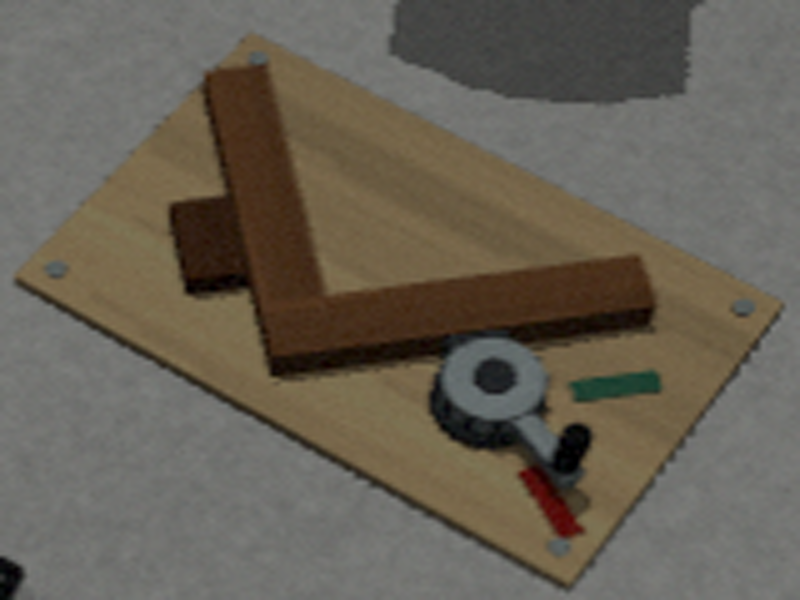

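```bash
cat > fit.py <<'E'
from h import *
from scipy.optimize import least_squares
def fit(P,views,x0):
    # P list of (views: (cam, pts idx->pixels, 3D local))
    def tr(L,x):
        c,s=np.cos(x[2]),np.sin(x[2]);L=np.atleast_2d(L)
        return np.c_[x[0]+c*L[:,0]-s*L[:,1],x[1]+s*L[:,0]+c*L[:,1],L[:,2]]
    f=lambda x:np.concatenate([(proj(tr(L,x),C)-px).ravel() for C,px,L in views])
    r=least_squares(f,x0,loss="soft_l1");return r.x,f(r.x).reshape(-1,2)
E
python3 - <<'E'
from fit import *
np.set_printoptions(precision=2,suppress=True)
T=cam("top");S=cam("scene")
a=150/2**.5;b=32/2**.5
L=np.array([[65,175,12],[65,-135,12],[-135,-135,12],[-135,175,12],[0,0,38],[-a,a,38],[-a+b,a+b,38],[-a,-a,38],[-a+b,-a-b,38],[2*b,0,38]],float)
t=np.array([[127,37],[678,140],[608,497],[55,388],[412,208],[183,360],[147,312],[570,437],[614,404],[428,123]])/5+[225,200]-.4
s=np.array([[568,588],[15,282],[250,35],[782,302],[325,298],[640,255],[652,305],[265,68],[207,72],[272,358]])/[5,4.2857]+[280,200]-.4
for v in([(T,t,L)],[(S,s,L)],[(T,t,L),(S,s,L)]):
    x,r=fit(None,v,[557,75,0]);print(x,np.degrees(x[2]));print(r.T)
c=110/2**.5;d=22/2**.5
Lq=np.array([[0,0,14],[-c,c,14],[-c-d,c-d,14],[-c,-c,14],[-c-d,-c+d,14]])
tq=np.array([[268,168],[122,270],[150,293],[405,278],[378,300]])/[5,3.8]+[395,205]-.4
x,r=fit(None,[(T,tq,Lq)],[522,-304,0]);print("sq",x,np.degrees(x[2]));print(r.T)
im=read_camera("scene");cv2.imwrite("pics/s_sq.png",cv2.resize(im[160:230,180:270],None,fx=8,fy=8,interpolation=2))
# collar pin
print(back([[157/5+225,105/5+200]],82,T),back([[576/5+280,430/4.2857+200]],82,S))
print("axis",back([[245/5+225,170/5+200]],50,T),back([[495/5+280,375/4.2857+200]],50,S))
E
```

```text
[557.1   75.11  -6.5 ] -372.6690279353395
[[-0.11  0.42  0.6  -0.57 -0.05 -0.74 -0.06 -0.3   0.87  0.03]
 [-0.45 -0.01  0.83  0.6  -0.67  0.16 -0.13 -0.   -0.14 -0.11]]
[558.4   77.89  -0.22] -12.759100955692498
[[ 0.55 -0.92 -0.3   0.73  0.16 -0.09  1.1   0.04 -1.2  -0.27]
 [-0.05 -0.99 -0.68  0.21 -0.14  0.12  0.58 -0.54  0.36  0.47]]
[557.73  76.63  -0.22] -12.763311779102352
[[-0.6  -0.13 -0.07 -1.18 -0.62 -1.36 -0.66 -0.96  0.22 -0.52  0.1  -1.29
  -0.66  0.3  -0.24 -0.51  0.66 -0.33 -1.56 -0.68]
 [-0.75 -0.14  0.68  0.27 -0.89 -0.13 -0.43 -0.17 -0.29 -0.32 -0.52 -1.4
  -1.04 -0.19 -0.57 -0.29  0.15 -0.92 -0.02  0.03]]
sq [ 526.36 -308.01   -0.07] -4.108021649893038
[[ 0.03  0.11  0.04  0.08 -0.26]
 [-0.4   0.16  0.07  0.22 -0.07]]
[[607.99 204.5   82.  ]] [[608.2  209.63  82.  ]]
axis [[576.03 162.11  50.  ]] [[578.02 166.62  50.  ]]
```

View pics/s_sq.png

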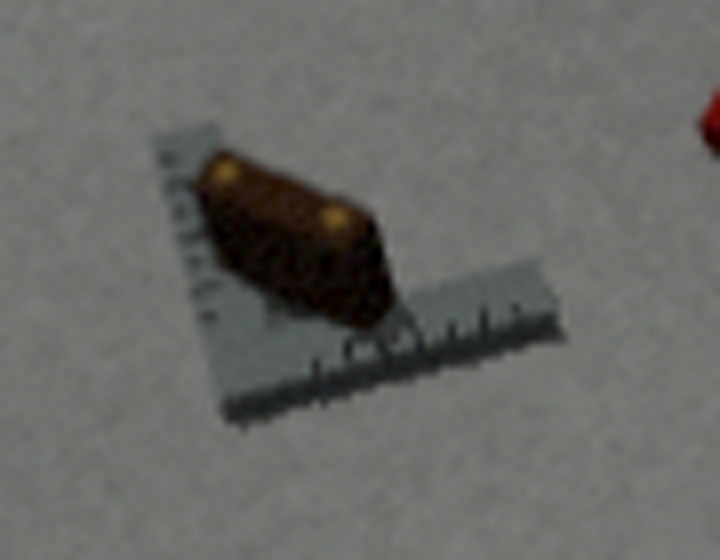

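The steel square with the wooden handle is at top (448,265) and scene (222,195). Its look-alikes are the red one at top (430,330) and the pink one at top (515,240). By colour and handle I choose the grey one, and the crops confirm it. The collar comes first: I'm moving above the pin.

```bash
python3 -m pendant '-.84 .05 1 0 0 0;-.84 .05 1 0 0 0;-.84 .05 1 0 0 0;-.84 .05 1 0 0 0;-.84 .05 1 0 0 0;-.84 .05 1 0 0 0;-.84 .05 1 0 0 0;-.84 .05 1 0 0 0;-.84 .05 1 0 0 0;-.84 .05 1 0 0 0;-.84 .05 1 0 0 0;-.84 .05 1 0 0 0' 0.6 30
python3 -m pendant '-.84 .05 1 0 0 0;-.84 .05 1 0 0 0;-.84 .05 1 0 0 0;-.84 .05 1 0 0 0;-.84 .05 1 0 0 0;-.84 .05 1 0 0 0;-.84 .05 1 0 0 0;-.84 .05 1 0 0 0;-.84 .05 1 0 0 0;-.84 .05 1 0 0 0;-.84 .05 1 0 0 0;-.84 .05 1 0 0 0'
python3 -m pendant '0 0 0 0 -1 0;0 0 0 0 -1 0;0 0 0 0 -1 0;0 0 0 0 -1 0;0 0 0 0 -1 0;0 0 0 0 -1 0;0 0 0 0 -1 0;0 0 0 0 -1 0;0 0 0 0 0 0'
python3 - <<'E'
from h import *
o=observe();im=read_camera("wrist");cv2.imwrite("pics/w1.png",im)
np.savez("w1.npz",tcp_pos=o["tcp_pos"],eef_rot=o["eef_rot"])
print(o["tcp_pos"],np.degrees(np.arctan2(*R.from_quat(o["eef_rot"]).as_matrix()[1::-1,0])),o["q"],o["time_s"])
for q in("collar_pin","collar_axis","corner"):
    print(q,[(round(d["score"],2),np.array(d["at"])) for d in mark_of(q,"wrist")])
E
```

```text
time_s: 2.45
tcp_pos: [397.2, -190.9, 389.8]
eef_rot: [-0.584, 0.399, -0.399, 0.584]
force: [0.6, -0.7, -0.0]
width: 51.2
time_s: 3.95
tcp_pos: [585.2, 152.9, 374.7]
eef_rot: [-0.584, 0.399, -0.399, 0.584]
force: [0.2, -1.0, -0.1]
width: 51.2
time_s: 5.08
tcp_pos: [584.8, 151.8, 374.7]
eef_rot: [-0.671, 0.223, -0.223, 0.671]
force: [-0.9, 0.4, -0.5]
width: 51.3
[584.78194148 151.82423306 374.70759737] -36.71718685600547 [1.26531639e-01 2.22410963e-01 1.41303818e+00 9.64330354e-05
 1.50616661e+00 7.67361215e-01] 5.075
collar_pin [(0.81, array([613. , 210.2,  63.2]))]
collar_axis []
corner [(0.97, array([555. ,  78.6,  12.3]))]
```

View pics/w1.png

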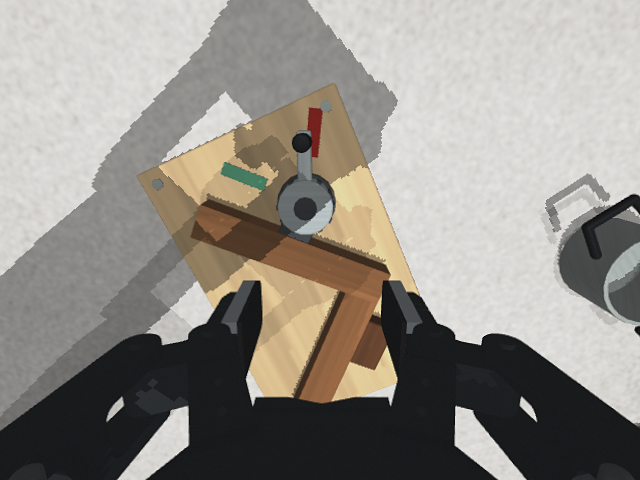

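```bash
python3 - <<'E'
from fit import *
np.set_printoptions(precision=2,suppress=True)
W=cam("wrist",dict(np.load("w1.npz")))
print("pin",back([[301,143]],82,W),"axis",back([[305,209]],50,W))
a=150/2**.5;b=32/2**.5
im=cv2.imread("pics/w1.png");cv2.imwrite("pics/w1c.png",cv2.resize(im[70:330,120:430],None,fx=2.5,fy=2.3))
L=np.array([[65,175,12],[-135,175,12],[0,0,38]]);px=np.array([[335,83],[137,175],[343,293]])
x,r=fit(None,[(W,px,L)],[557,75,-.22]);print(x,r)
E
```

```text
pin [[610.26 209.47  82.  ]] axis [[578.06 165.1   50.  ]]
[556.04  76.97  -0.24] [[ 0.22 -0.23]
 [-2.64 -0.15]
 [ 1.08  0.81]]
```

View pics/w1c.png

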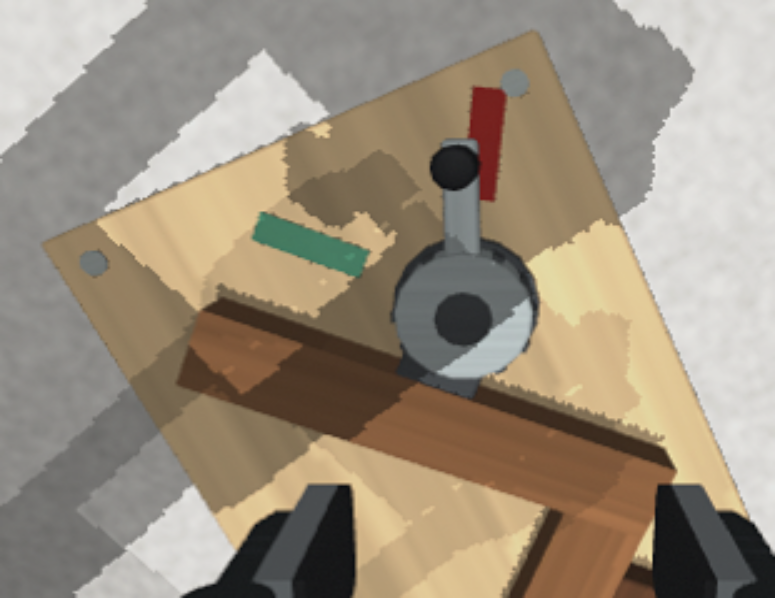

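```bash
python3 -m pendant '-.19 0 .82 0 0 0;-.19 .5 .82 0 0 0;-.18 1 .82 0 0 0;0 1 0 0 0 0;0 1 0 0 0 0;0 1 0 0 0 0;0 1 0 0 0 0;0 .5 0 0 0 0;0 0 0 0 0 0;0 0 0 0 0 0'
python3 -m pendant '0 0 0 0 0 0;0 0 0 0 0 0;0 0 0 0 0 0;0 0 0 0 0 0;0 0 0 0 0 0;0 0 0 0 0 0' 0 30
python3 - <<'E'
from h import *
o=observe();im=read_camera("wrist");cv2.imwrite("pics/w2.png",im);print(o["force"],o["ft_torque"],o["width"],o["tcp_pos"])
E
```

```text
time_s: 6.52
tcp_pos: [610.6, 209.9, 225.6]
eef_rot: [-0.671, 0.222, -0.223, 0.671]
force: [-0.2, -0.1, 0.2]
width: 51.2
time_s: 7.28
tcp_pos: [610.4, 209.6, 225.3]
eef_rot: [-0.671, 0.222, -0.223, 0.671]
force: [-0.6, 1.1, 6.7]
width: 13.5
[-0.64960775  1.14118577  6.68653863] [ 0.12621216  0.1309175  -0.03887392] 13.450530308137568 [610.41241941 209.60767232 225.31849384]
```

View pics/w2.png

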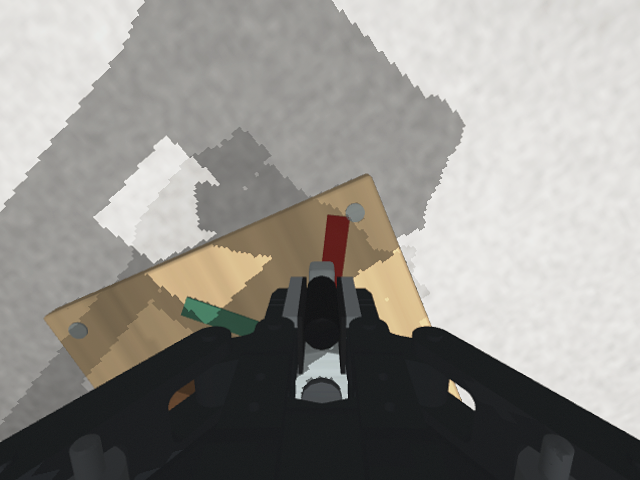

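```bash
python3 -m pendant '-.154 0 -.005 0 -1 0;-.154 0 -.005 0 -1 0;-.154 0 -.005 0 -1 0;-.154 0 -.005 0 -1 0;-.154 0 -.005 0 -1 0;-.154 0 -.005 0 -1 0'
python3 -m pendant '-.154 0 -.005 0 -1 0;-.154 0 -.005 0 -1 0;-.154 0 -.005 0 -1 0;-.154 0 -.005 0 -1 0;-.154 0 -.005 0 -1 0;-.154 0 -.005 0 -1 0;-.154 0 -.005 0 -1 0;-.154 0 -.005 0 -1 0;-.154 0 -.005 0 -1 0'
python3 - <<'E'
from h import *
o=observe();print(o["force"],o["ft_torque"],o["width"],o["tcp_pos"])
d=o["tcp_pos"][:2]-[578,165];print(np.hypot(*d),np.degrees(np.arctan2(d[1],d[0])))
E
```

```text
time_s: 8.07
tcp_pos: [589.6, 219.2, 225.3]
eef_rot: [-0.703, 0.077, -0.078, 0.703]
force: [0.5, -0.6, 5.7]
width: 12.8
time_s: 9.2
tcp_pos: [555.5, 216.1, 225.3]
eef_rot: [-0.692, -0.144, 0.143, 0.692]
force: [-0.1, 1.0, 6.8]
width: 13.0
[-0.13136747  0.96143372  6.82990277] [ 0.14967469  0.04681998 -0.09968675] 12.97783415799372 [555.54881311 216.1442515  225.29072089]
55.85508262222901 113.70040399144227
```

```bash
python3 -m pendant '-.154 0 -.005 0 -1 0;-.077 0 -.002 0 -.5 0;-.077 0 -.002 0 -.5 0;0 0 0 0 0 0'
python3 -m pendant '-.08 0 -.002 0 -.5 0;0 0 0 0 0 0'
python3 -m pendant '-.08 0 -.002 0 -.5 0;0 0 0 0 0 0'
python3 - <<'E'
from h import *
o=observe();print(o["force"],o["ft_torque"],o["width"],o["tcp_pos"])
d=o["tcp_pos"][:2]-[578,165];print(np.hypot(*d),np.degrees(np.arctan2(d[1],d[0])))
for n in("scene","top"):
    im=read_camera(n);cv2.imwrite(f"pics/{n}3.png",im)
im=read_camera("wrist");cv2.imwrite("pics/w3.png",im)
E
```

```text
time_s: 9.7
tcp_pos: [548.7, 212.6, 225.3]
eef_rot: [-0.681, -0.191, 0.191, 0.681]
force: [-1.9, 0.7, 7.5]
width: 13.1
time_s: 9.95
tcp_pos: [547.7, 211.8, 225.4]
eef_rot: [-0.677, -0.204, 0.201, 0.678]
force: [9.9, 6.1, -0.2]
width: 13.2
time_s: 10.2
tcp_pos: [546.9, 211.1, 225.6]
eef_rot: [-0.673, -0.217, 0.212, 0.674]
force: [22.9, 13.7, -8.1]
width: 13.2
[22.86237667 13.69261374 -8.05834846] [ 2.16306308 -3.44654173 -0.18657289] 13.214650139911083 [546.88754118 211.09840937 225.64236037]
55.6151817481784 124.01596215786542
```

View pics/w3.png

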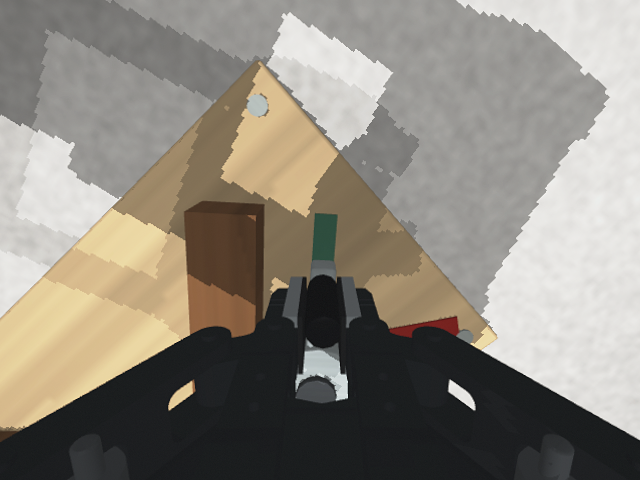

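```bash
python3 -m pendant '0 0 0 0 0 0;0 0 0 0 0 0;0 0 0 0 0 0' 0.6 30
python3 -m pendant '0 -.5 0 0 0 0;0 -1 0 0 0 0;0 -1 0 0 0 0;0 -1 0 0 0 0;0 -1 0 0 0 0;0 0 -1 0 0 0;0 0 -1 0 0 0;0 0 0 0 0 0'
python3 - <<'E'
from h import *
o=observe();print(o["force"],o["width"],o["tcp_pos"],R.from_quat(o["eef_rot"]).as_matrix()[:,0])
im=read_camera("wrist");cv2.imwrite("pics/w4.png",im);np.savez("w4.npz",tcp_pos=o["tcp_pos"],eef_rot=o["eef_rot"])
E
```

```text
time_s: 10.72
tcp_pos: [545.2, 210.3, 224.7]
eef_rot: [-0.674, -0.214, 0.215, 0.674]
force: [-0.1, -0.6, 1.3]
width: 51.0
time_s: 11.72
tcp_pos: [574.8, 168.4, 337.9]
eef_rot: [0.674, 0.214, -0.214, -0.674]
force: [1.0, 0.0, 0.2]
width: 51.1
[1.0253907  0.04926626 0.19945717] 51.11674456517538 [574.75728053 168.42437883 337.93342456] [8.17043466e-01 5.76575935e-01 4.06295920e-04]
```

View pics/w4.png

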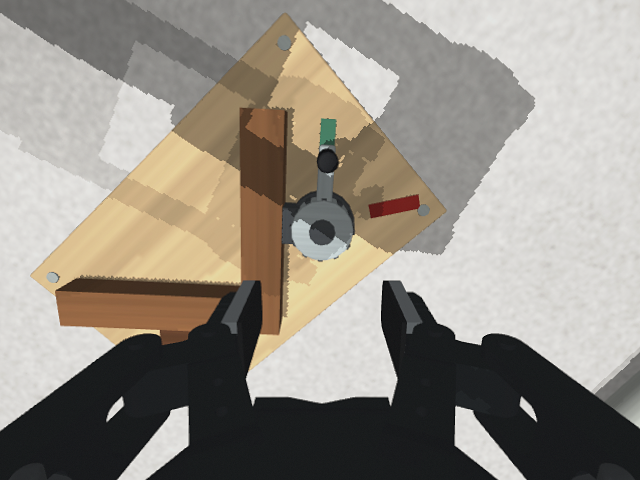

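```bash
python3 - <<'E'
from fit import *
im=cv2.imread("pics/w4.png")
cv2.imwrite("pics/w4a.png",cv2.resize(im[0:300,20:300],None,fx=2.8,fy=2,interpolation=2))
cv2.imwrite("pics/w4b.png",cv2.resize(im[90:310,220:460],None,fx=3.2,fy=2.7,interpolation=2))
E
```

```text
(no output)
```

View pics/w4a.png

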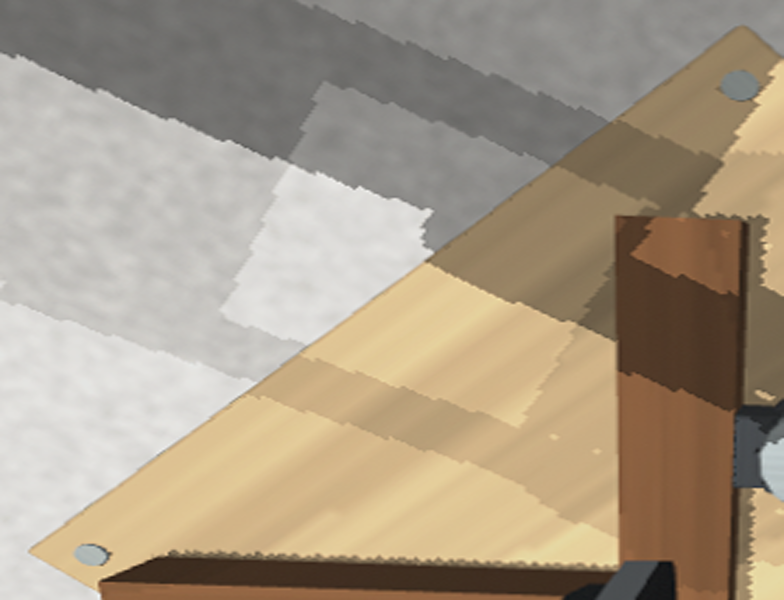

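View pics/w4b.png

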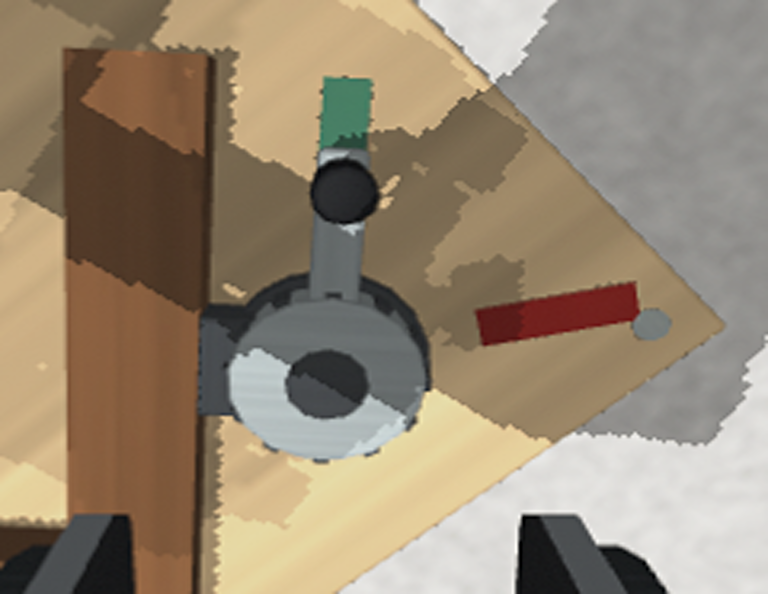

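```bash
python3 - <<'E'
from fit import *
np.set_printoptions(precision=2,suppress=True)
W=cam("wrist",dict(np.load("w4.npz")))
a=150/2**.5;b=32/2**.5
L=np.array([[-135,175,12],[-135,-135,12],[65,175,12],[-a,a,38],[-a+b,a+b,38],[-a,-a,38]])
px=np.array([[284.5,12.5],[30.7,275],[446.2,210.7],[239.8,107.9],[285,110.4],[55.7,291.5]])-.3
x,r=fit(None,[(W,px,L)],[557,75,-.22]);print(x,np.degrees(x[2]),r)
p=back([[327.3,160.2]],82,W)[0];c=back([[322,232]],50,W)[0];d=p-c;print(p,c,np.hypot(*d[:2]),"joint",np.arctan2(d[1],d[0])-np.radians(60)-x[2])
E
python3 -m pendant '0 0 -1 0 1 0;0 0 -1 0 1 0;0 0 -1 0 1 0;0 0 -1 0 1 0;0 0 -1 0 1 0;0 0 -1 0 1 0;0 0 -1 0 1 0;0 0 -1 0 1 0;0 0 -1 0 1 0;0 0 -1 0 .75 0;0 0 0 0 0 0'
```

```text
[558.43  77.47  -0.22] -12.80389694580023 [[ 0.6  -1.87]
 [-1.81  1.73]
 [ 2.69  0.65]
 [-0.22 -0.03]
 [-0.34  0.09]
 [-0.02  0.1 ]]
[548.26 213.05  82.  ] [577.57 165.94  50.  ] 55.48577806828113 joint 1.3037104923766345
time_s: 13.15
tcp_pos: [647.1, -66.9, 337.0]
eef_rot: [0.707, -0.025, 0.024, -0.707]
force: [0.0, -0.2, 0.1]
width: 51.3
```

```bash
python3 -m pendant '-.47 0 -.95 0 0 0;-.47 0 -.95 0 0 0;-.47 0 -.95 0 0 0;-.47 0 -.95 0 0 0;-.47 0 -.95 0 0 0;-.47 0 -.95 0 0 0;-.47 0 -.95 0 0 0;-.47 0 -.95 0 0 0;-.47 0 -.95 0 0 0;-.47 0 -.95 0 0 0;-.47 0 -.95 0 0 0;-.47 0 -.95 0 0 0'
python3 -m pendant '-.47 0 -.95 0 0 0;0 0 0 0 0 0;0 0 0 0 0 0'
python3 - <<'E'
from h import *
o=observe();print(o["force"],o["width"],o["tcp_pos"],R.from_quat(o["eef_rot"]).as_matrix()[:,0])
im=read_camera("wrist");cv2.imwrite("pics/w5.png",im);np.savez("w5.npz",tcp_pos=o["tcp_pos"],eef_rot=o["eef_rot"])
for q in("square","square_handle"):
    print(q,[(round(d["score"],2),np.array(d["at"])) for d in mark_of(q,"wrist")])
E
```

```text
time_s: 14.65
tcp_pos: [487.6, -340.4, 337.2]
eef_rot: [-0.707, 0.023, -0.023, 0.707]
force: [0.1, -0.9, 0.5]
width: 51.2
time_s: 15.02
tcp_pos: [475.0, -362.4, 337.1]
eef_rot: [-0.707, 0.023, -0.023, 0.707]
force: [-0.1, 0.0, 0.3]
width: 51.4
[-0.09251215  0.04706764  0.2747938 ] 51.40465282820367 [ 474.97137088 -362.3642811   337.14731009] [ 9.97897256e-01 -6.48156056e-02  6.38556583e-05]
square [(0.96, array([ 526.7, -309.3,    4.4])), (0.61, array([ 255.6, -189.5,    2.9]))]
square_handle [(0.87, array([ 292.2, -231.7,   44.9])), (0.62, array([ 471.6, -302.5,   51.2]))]
```

View pics/w5.png

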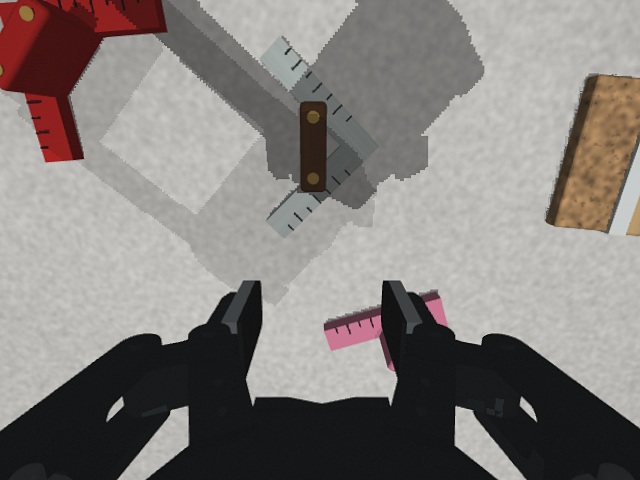

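```bash
python3 - <<'E'
from fit import *
np.set_printoptions(precision=2,suppress=True)
im=cv2.imread("pics/w5.png");cv2.imwrite("pics/w5c.png",cv2.resize(im[25:250,240:400],None,fx=4,fy=2.66,interpolation=2))
W=cam("wrist",dict(np.load("w5.npz")))
c=110/2**.5;d=22/2**.5
L=np.array([[0,0,14],[-c,c,14],[-c-d,c-d,14],[-c,-c,14],[-c-d,-c+d,14],[-43,30,60],[-61,30,60],[-43,-30,60],[-61,-30,60]])
px=np.array([[379,148],[281,37],[261,62],[285,238],[266,217],[326,102],[301,102],[326,191],[301,191]])
x,r=fit(None,[(W,px,L)],[522,-304,0]);print("sq",x,np.degrees(x[2]));print(r.T)
x,r=fit(None,[(W,px[:5],L[:5])],[522,-304,0]);print("sq",x,np.degrees(x[2]));print(r.T)
E
```

```text
sq [ 526.11 -308.53   -0.08] -4.526515194883107
[[ 1.4  -0.17 -0.66 -0.73 -0.44  2.26 -0.5   0.6  -0.24]
 [-0.81 -0.96 -2.8   1.27  4.42 -0.2  -0.62  2.65  2.29]]
sq [ 526.28 -308.99   -0.08] -4.509723593919327
[[ 1.62  0.08 -0.39 -0.47 -0.16]
 [-0.24 -0.24 -2.1   1.79  4.96]]
```

View pics/w5c.png

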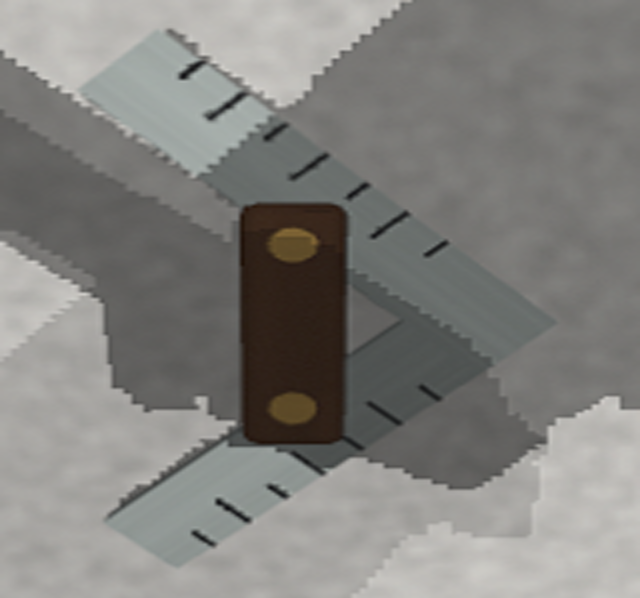

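```bash
python3 - <<'E'
from fit import *
np.set_printoptions(precision=2,suppress=True)
W=cam("wrist",dict(np.load("w5.npz")))
print(back([[313.3,146.5],[313,147.8]],60,W))
p=back([[378.7,146],[282,36.3],[260.5,58.8],[284.5,237.8],[266.2,219.7]],14,W);print(p)
for i,j in((0,1),(0,3),(1,2),(3,4)): d=p[j]-p[i];print(np.hypot(*d[:2]),np.degrees(np.arctan2(d[1],d[0])))
E
```

```text
[[ 473.92 -302.63   60.  ]
 [ 473.65 -303.46   60.  ]]
[[ 524.78 -307.52   14.  ]
 [ 455.55 -225.07   14.  ]
 [ 438.13 -238.88   14.  ]
 [ 442.76 -378.63   14.  ]
 [ 428.86 -361.74   14.  ]]
107.65499495390328 130.0193402921099
108.55600054730415 -139.07403855128823
22.226737542488255 -141.61558347002173
21.878339690740496 129.45317544530215
```

```bash
python3 -m pendant '-.065 0 .79 0 .2 0;-.065 .4 .79 0 0 0;-.065 1 .79 0 0 0;0 1 0 0 0 0;0 1 0 0 0 0;0 1 0 0 0 0;0 .7 0 0 0 0;0 .3 0 0 0 0;0 0 0 0 0 0;0 0 0 0 0 0'
python3 - <<'E'
from h import *
o=observe();print(o["force"],o["width"],o["tcp_pos"],R.from_quat(o["eef_rot"]).as_matrix()[:,0])
im=read_camera("wrist");cv2.imwrite("pics/w6.png",im)
E
```

```text
time_s: 16.42
tcp_pos: [474.5, -303.4, 203.0]
eef_rot: [0.707, -0.027, 0.028, -0.706]
force: [0.6, -0.5, 0.5]
width: 51.1
[ 0.59455227 -0.48651636  0.5107078 ] 51.104569857747414 [ 474.49137671 -303.35547837  203.00288839] [ 9.96919139e-01 -7.84307278e-02  9.22883158e-04]
```

View pics/w6.png

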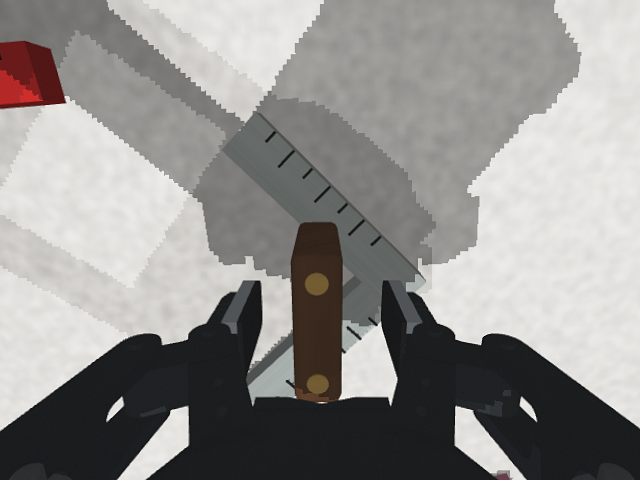

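```bash
python3 -m pendant '0 0 0 0 0 0;0 0 0 0 0 0;0 0 0 0 0 0;0 0 0 0 0 0;0 0 0 0 0 0' 0 80
python3 -m pendant '0 -.2 0 0 0 0;0 -.6 0 0 0 0;0 -1 0 0 0 0;0 -1 0 0 0 0;0 -1 0 0 0 0;0 0 0 0 0 0;0 0 0 0 0 0'
python3 - <<'E'
from h import *
o=observe();print(o["force"],o["ft_torque"],o["width"],o["tcp_pos"],R.from_quat(o["eef_rot"]).as_matrix()[:,0])
im=read_camera("wrist");cv2.imwrite("pics/w7.png",im);np.savez("w7.npz",tcp_pos=o["tcp_pos"],eef_rot=o["eef_rot"])
im=read_camera("scene");cv2.imwrite("pics/s7.png",cv2.resize(im[90:250,130:330],None,fx=4,fy=3.7))
E
```

```text
time_s: 17.1
tcp_pos: [474.4, -303.3, 202.7]
eef_rot: [0.707, -0.028, 0.028, -0.706]
force: [-0.6, 0.8, 6.2]
width: 16.8
time_s: 17.98
tcp_pos: [474.1, -303.1, 296.5]
eef_rot: [-0.706, 0.028, -0.028, 0.707]
force: [-0.1, 0.3, -3.9]
width: 17.2
[-0.0981196   0.33177265 -3.93234708] [ 0.01979484  0.0418191  -0.02633061] 17.216232637339036 [ 474.09574942 -303.05869677  296.45945781] [ 9.96916678e-01 -7.84642926e-02 -7.01460104e-04]
```

View pics/w7.png

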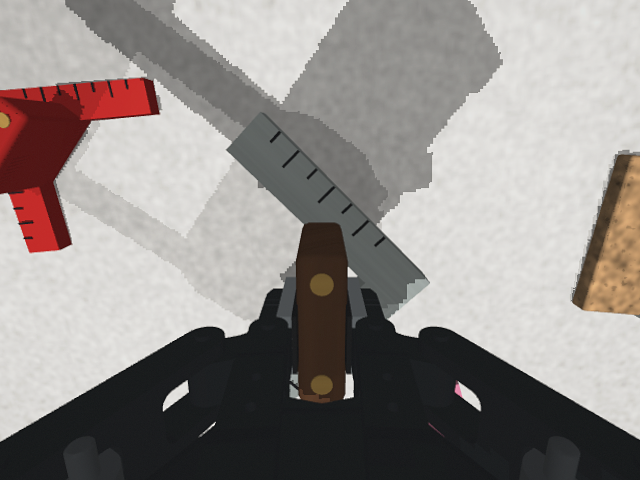

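View pics/s7.png

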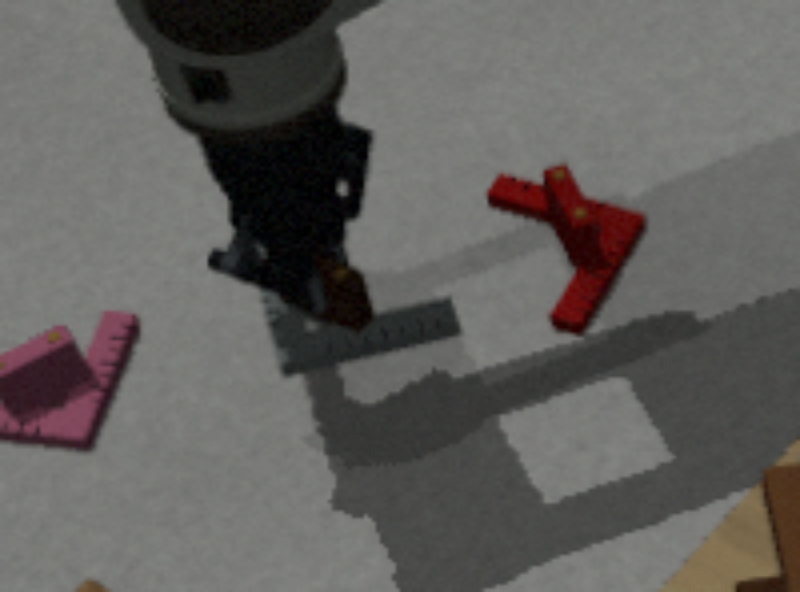

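```bash
python3 -m pendant '-.055 0 .5 0 0 0;-.055 0 .993 0 0 0;-.055 0 .993 0 0 0;-.055 0 .993 0 0 0;-.055 0 .993 0 0 0;-.055 0 .993 0 0 0;-.055 0 .993 0 0 0;-.055 0 .993 0 0 0;-.055 0 .993 0 0 0;-.055 0 .993 0 0 0;-.055 0 .993 0 0 0;-.055 0 .993 0 0 0'
python3 -m pendant '-.055 0 .993 0 0 0;-.055 0 .993 0 0 0;-.055 0 .993 0 0 0;-.055 0 .993 0 0 0;0 0 .5 0 0 0;0 0 0 0 .7 0;0 0 0 0 .7 0;0 0 0 0 .7 0;0 0 0 0 0 0;0 0 0 0 0 0'
python3 - <<'E'
from h import *
o=observe();print(o["force"],o["ft_torque"],o["width"],o["tcp_pos"],np.degrees(np.arctan2(*R.from_quat(o["eef_rot"]).as_matrix()[1::-1,0])))
im=read_camera("wrist");cv2.imwrite("pics/w8.png",im);np.savez("w8.npz",tcp_pos=o["tcp_pos"],eef_rot=o["eef_rot"])
im=read_camera("scene");cv2.imwrite("pics/s8.png",cv2.resize(im[150:350,270:450],None,fx=4,fy=3))
E
```

```text
time_s: 19.58
tcp_pos: [479.4, -15.0, 297.2]
eef_rot: [-0.706, 0.027, -0.027, 0.707]
force: [0.2, 0.2, -4.0]
width: 17.0
time_s: 20.82
tcp_pos: [483.3, 94.8, 297.2]
eef_rot: [-0.703, 0.079, -0.079, 0.703]
force: [-0.2, -0.3, -3.2]
width: 17.0
[-0.16695288 -0.2911171  -3.15908467] [-0.01467595 -0.02878898  0.00077685] 16.98406396944938 [483.28816166  94.81546344 297.20590112] -12.82805977186729
```

View pics/w8.png

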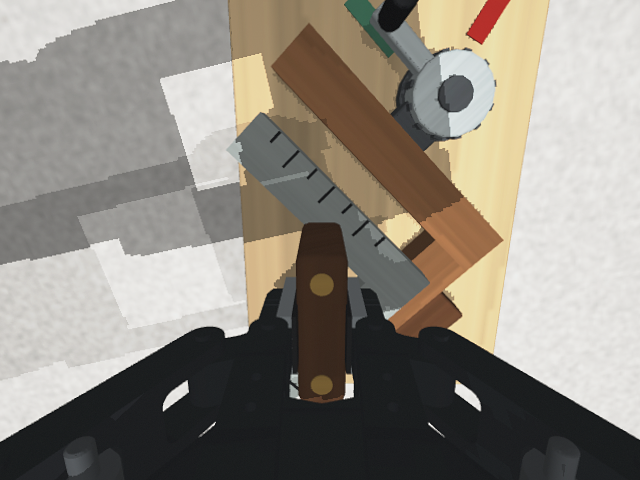

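View pics/s8.png

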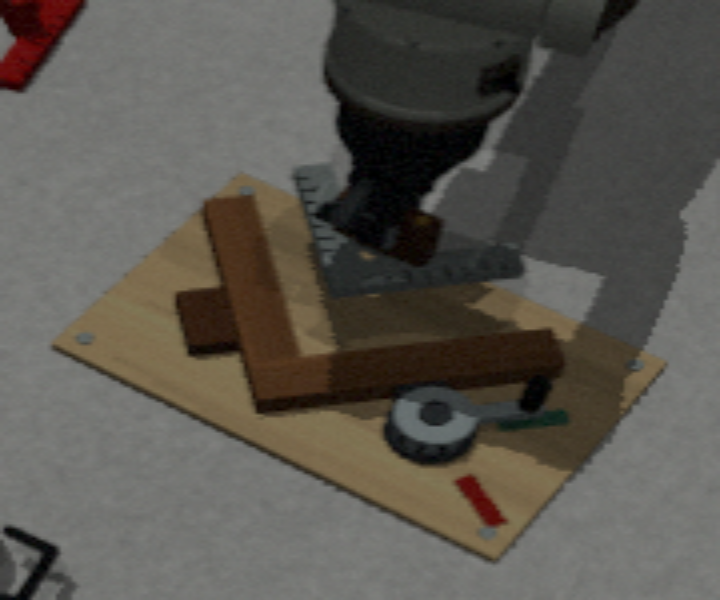

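```bash
python3 - <<'E'
from fit import *
np.set_printoptions(precision=2,suppress=True)
im=cv2.imread("pics/w8.png");cv2.imwrite("pics/w8c.png",cv2.resize(im[10:300,220:510],None,fx=2.7,fy=2.06,interpolation=2))
W=cam("wrist",dict(np.load("w8.npz")))
h=297.2-203+14
p=back([[264,112],[430,282]],h,W);r=back([[272,66],[433,233]],38,W)
for q in(p,r): d=q[0]-q[1];print(q,np.hypot(*d[:2]),np.degrees(np.arctan2(d[1],d[0]))-135)
E
```

```text
[[477.4  175.34 108.2 ]
 [534.44  83.09 108.2 ]] 108.4605786808381 -13.268616690525107
[[479.11 204.32  38.  ]
 [557.03  82.32  38.  ]] 144.75673291434077 -12.430835342418888
```

View pics/w8c.png

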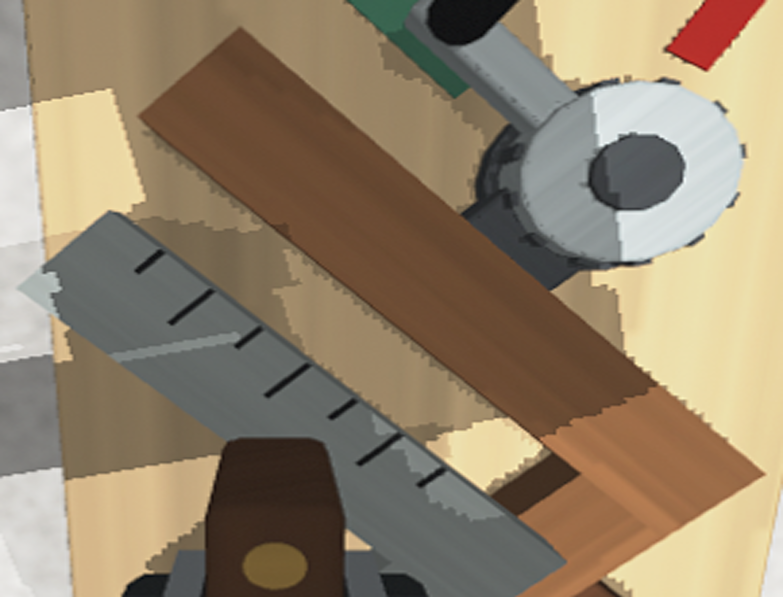

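```bash
python3 - <<'E'
from fit import *
np.set_printoptions(precision=2,suppress=True)
W=cam("wrist",dict(np.load("w8.npz")))
h=297.2-203+14
p=back([[261.5,112.4],[429.6,282.8]],h,W);r=back([[271,66.8],[433.7,238]],38,W)
for q in(p,r): d=q[0]-q[1];print(q,np.hypot(*d[:2]),np.degrees(np.arctan2(d[1],d[0]))-135)
a=150/2**.5;b=32/2**.5
L=np.array([[0,0,38],[-a,a,38],[-a+b,a+b,38],[2*b,0,38]])
px=np.array([[433.7,238],[271,66.8],[240/2.7+220,27/2.06+10],[765/2.7+220,474/2.06+10]])
print(fit(None,[(W,px,L)],[557,75,-.22]))
E
```

```text
[[476.33 175.42 108.2 ]
 [534.2   82.72 108.2 ]] 109.27331218008204 -13.026883986594797
[[478.43 204.04  38.  ]
 [557.01  78.77  38.  ]] 147.87274926081255 -12.900248784073426
(array([557.66,  77.1 ,  -0.23]), array([[ 1.32,  2.12],
       [-0.65, -0.28],
       [-0.19, -0.48],
       [ 0.04,  0.17]]))
```

```bash
python3 -m pendant '0 .4 0 0 0 0;0 .8 0 0 0 0;0 .8 0 0 0 0;0 .6 0 0 0 0;0 .4 0 0 0 0;0 .1 0 0 0 0;0 0 0 0 0 0;0 0 0 0 0 0'
python3 - <<'E'
from h import *
o=observe();print(o["force"],o["ft_torque"],o["width"],o["tcp_pos"],np.degrees(np.arctan2(*R.from_quat(o["eef_rot"]).as_matrix()[1::-1,0])))
im=read_camera("wrist");cv2.imwrite("pics/w9.png",im);np.savez("w9.npz",tcp_pos=o["tcp_pos"],eef_rot=o["eef_rot"])
E
```

```text
time_s: 21.92
tcp_pos: [483.7, 94.7, 220.3]
eef_rot: [-0.703, 0.079, -0.08, 0.703]
force: [0.4, 0.7, -3.3]
width: 16.7
[ 0.40175743  0.72561941 -3.29374827] [-0.02182641  0.0280225   0.02302923] 16.686929571641738 [483.66512849  94.6880179  220.25136986] -12.892669455475216
```

View pics/w9.png

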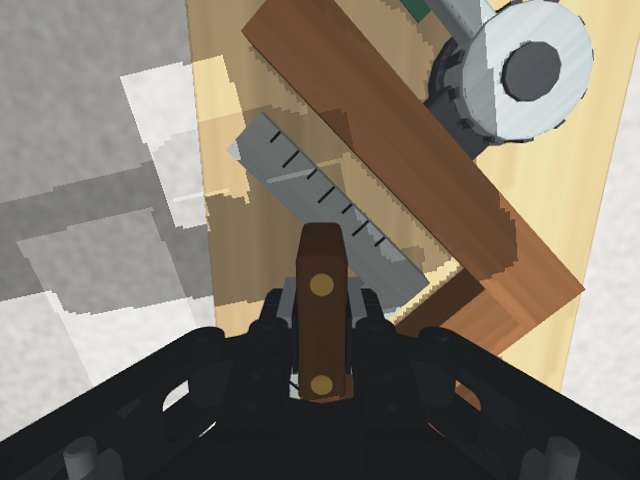

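```bash
python3 -m pendant '.2 .1 0 0 0 0;.2 0 0 0 0 0;.2 0 0 0 0 0;.1 0 0 0 0 0;.08 0 0 0 0 0;0 0 0 0 0 0;0 0 0 0 0 0'
python3 - <<'E'
from h import *
o=observe();print(o["force"],o["ft_torque"],o["width"],o["tcp_pos"],np.degrees(np.arctan2(*R.from_quat(o["eef_rot"]).as_matrix()[1::-1,0])))
im=read_camera("wrist");cv2.imwrite("pics/w10.png",im);np.savez("w10.npz",tcp_pos=o["tcp_pos"],eef_rot=o["eef_rot"])
E
```

```text
time_s: 22.85
tcp_pos: [502.4, 90.3, 217.2]
eef_rot: [-0.703, 0.079, -0.079, 0.703]
force: [-0.1, 0.8, -2.9]
width: 17.0
[-0.0728659   0.80590067 -2.87281452] [0.02747937 0.04048639 0.01829688] 16.951974367891168 [502.43489067  90.32205089 217.23466388] -12.896795155593475
```

View pics/w10.png

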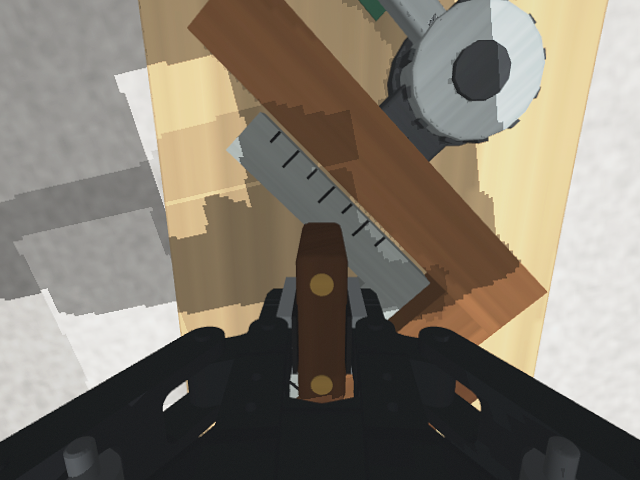

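```bash
python3 -m pendant '.06 0 0 0 0 0;.06 0 0 0 0 0;0 0 0 0 0 0'
python3 -m pendant '.06 0 0 0 0 0;0 0 0 0 0 0'
python3 -m pendant '.06 0 0 0 0 0;0 0 0 0 0 0'
python3 - <<'E'
from h import *
o=observe();Rt=R.from_quat(o["eef_rot"]).as_matrix();print("Ftool",Rt.T@o["force"],o["ft_torque"],o["width"],o["tcp_pos"],np.degrees(np.arctan2(*Rt[1::-1,0])))
E
```

```text
time_s: 23.28
tcp_pos: [505.5, 89.6, 217.2]
eef_rot: [-0.703, 0.079, -0.079, 0.703]
force: [0.1, 0.3, -4.2]
width: 16.5
time_s: 23.52
tcp_pos: [506.8, 89.4, 217.1]
eef_rot: [-0.703, 0.08, -0.079, 0.703]
force: [-2.7, 2.4, -2.9]
width: 17.1
time_s: 23.78
tcp_pos: [507.5, 89.3, 217.0]
eef_rot: [-0.702, 0.081, -0.078, 0.703]
force: [-14.2, 5.1, 5.1]
width: 16.6
Ftool [-14.96278469  -5.08372727   1.85404235] [ 0.91427908  2.60555914 -0.00404146] 16.561590722367704 [507.52226466  89.31705554 217.01977424] -12.889271685765952
```

```bash
python3 -m pendant '.06 0 0 0 0 0;0 0 0 0 0 0;0 0 0 0 0 0'
python3 - <<'E'
from h import *
o=observe();Rt=R.from_quat(o["eef_rot"]).as_matrix();print("Ftool",Rt.T@o["force"],Rt.T@o["ft_torque"],o["width"],o["tcp_pos"],np.degrees(np.arctan2(*Rt[1::-1,0])));print("tilt",np.degrees(Rt[2,[0,2]]))
im=read_camera("wrist");cv2.imwrite("pics/w11.png",im);np.savez("w11.npz",tcp_pos=o["tcp_pos"],eef_rot=o["eef_rot"])
cv2.imwrite("pics/w11c.png",cv2.resize(im[90:350,210:490],None,fx=2.8,fy=2.3,interpolation=2))
im=read_camera("scene");cv2.imwrite("pics/s11.png",cv2.resize(im[190:340,280:440],None,fx=5,fy=4,interpolation=2))
E
```

```text
time_s: 24.15
tcp_pos: [508.1, 89.2, 216.9]
eef_rot: [-0.702, 0.082, -0.077, 0.703]
force: [-25.4, 7.4, 12.9]
width: 17.1
Ftool [-26.47920197 -12.7004851    1.59410687] [0.30773957 0.0101085  4.74689185] 17.119795622019435 [508.14314108  89.23262861 216.89506557] -12.878301471538002
tilt [-0.36384913 -0.01378869]
```

View pics/w11c.png

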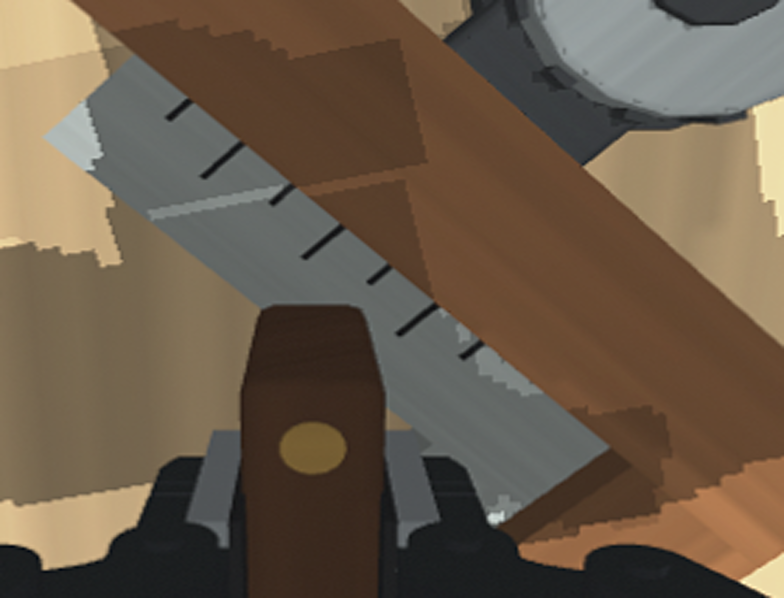

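View pics/s11.png

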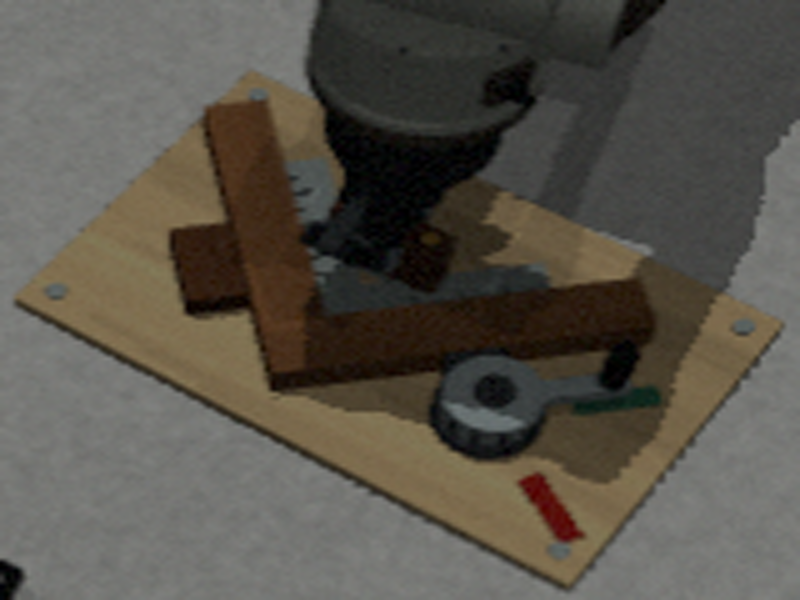

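```bash
python3 - <<'E'
from fit import *
np.set_printoptions(precision=2,suppress=True)
A=cv2.imread("pics/w10.png",0);B=cv2.imread("pics/w11.png",0)
m=np.zeros_like(A);cv2.fillConvexPoly(m,np.array([[264,118],[240,148],[380,290],[420,285]]),255);m[225:,295:350]=0
p=cv2.goodFeaturesToTrack(A,25,.05,6,mask=m);q,s,e=cv2.calcOpticalFlowPyrLK(A,B,p,None,winSize=(11,11))
for a,b,k in zip(p[:,0],q[:,0],s): 
    if k: print(a,b-a)
E
```

```text
[283. 166.] [-0.55  0.12]
[342. 212.] [-0.47  0.01]
[375. 246.] [ 0.25 -0.41]
[271. 142.] [-0.58 -0.27]
[352. 234.] [-0.55  0.1 ]
[307. 178.] [-0.53  0.24]
[319. 202.] [-0.13 -0.18]
[376. 239.] [-0.29 -0.38]
[365. 229.] [ 40.96 -38.38]
[241. 148.] [3.05 0.04]
[360. 223.] [ 25.59 -25.37]
[384. 258.] [ 1.61 -2.58]
[381. 252.] [3.19 0.71]
```

```bash
python3 -m pendant '0 0 0 0 0 0;0 0 0 0 0 0;0 0 0 0 0 0;0 0 0 0 0 0;0 0 0 0 0 0;0 0 0 0 0 0;0 0 0 0 0 0;0 0 0 0 0 0'
python3 - <<'E'
from h import *
o=observe();Rt=R.from_quat(o["eef_rot"]).as_matrix();print("Ftool",Rt.T@o["force"],Rt.T@o["ft_torque"],o["width"],o["tcp_pos"],o["time_s"])
im=read_camera("top");cv2.imwrite("pics/top12.png",im)
for q in("square","brush","pot","weight"):
    print(q,[(round(d["score"],2),np.array(d["at"]).round(1)) for d in mark_of(q,"top")])
E
```

```text
time_s: 25.25
tcp_pos: [508.2, 89.2, 216.9]
eef_rot: [-0.702, 0.082, -0.077, 0.703]
force: [-25.4, 6.9, 13.9]
width: 17.0
Ftool [-26.42617305 -13.73472596   1.01671253] [0.24269809 0.04612813 4.73972964] 16.969488944109322 [508.16188096  89.21931449 216.89855103] 25.25
square [(0.82, array([ 5.784e+02, -4.397e+02,  4.000e-01])), (0.69, array([ 258.8, -193.9,   -0. ]))]
brush [(0.73, array([ 7.427e+02, -3.346e+02, -2.000e-01]))]
pot [(0.63, array([777.1, -62.2,   0.9]))]
weight [(0.86, array([415.3, 457.8,   1.3]))]
```

View pics/top12.png

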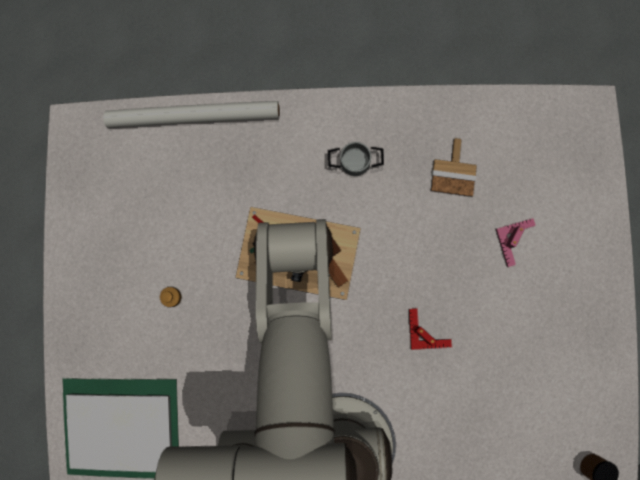

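The push is steady at 26 N, and the bystanders are at the same pixels as at the start.

```bash
python3 -c "
from station import *
print(hand_in())"
```

```text
the job is handed in; nothing more can be done
None
```

I turned the collar to its stop and pressed the steel square into the inner corner of the frame. I handed the job in with the arm still gripping the square and pushing it, after about 25 s on the robot's clock.

- **Collar:** I turned it counterclockwise by its black pin until the force rose to about 27 N at the hard stop. A wrist picture then gave a joint angle of 1.304 rad, with the arm lying along the green mark.
- **Square:** I lifted it by its handle and lowered it between the rails. Its underside ended about 14 mm above the table, 2 mm above the board. I then pushed it along the bisector into the corner.
- **Last checks on the push:** The push held steady at 26 N along the bisector for a second. There was almost no side force (1 N) and no twisting moment, so both rails are carrying it evenly. The square did not slip in the grip.
- **Bystanders:** The brush, the pot, the weight and the red and pink look-alikes looked unmoved in the last top picture.
- **Small deviations:** The tool leaned about 0.4° nose-down under the push, with about 14 N of upward force that I put down to friction on the rails. I left both as they were. The gripper hid most of the right rail's contact, so flushness there rests on the force balance and a partial view.

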